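# Tip out the washed jar caps and weigh them

## Robot

A 6-joint arm with a two-finger parallel gripper is mounted at the origin on the work surface. World frame = base frame: x ahead of the robot, y to its left, z up, the work surface at z = 0. Lengths are in m, angles in rad, forces in N, time in s.
With the tool pointing down it reaches from about 0.325 to 0.85 m from the base axis. Payload 15.5 kg.
Tool frame: the origin (TCP) lies midway between the tips of the shut fingers; the grasp point (between the pads) lies 19 mm behind it; z points along the fingers, y is the line along which they close (so a half turn about z gives the same grasp; the last joint's range is limited). The gripper opens to 91 mm and grips with 3 to 60 N. Pads are 32 mm wide; open, the fingers measure 118 mm over their backs; the gripper's body (76 mm by 178 mm) begins 60 mm behind the grasp point.
Start: joints at [-1.319, 0.494, 1.345, -0, 1.302, -0.096], TCP at [0.213, -0.588, 0.214] pointing down, gripper open.
Joint ranges: [-2.91, 2.91], [-0.82, 2.16], [0.22, 2.67], [-1.22, 4.37], [0.12, 2.79], [-3.08, 3.08]. Speed limits (rad/s): [1.89, 1.89, 2.57, 3.01, 3.01, 3.01].

## Interface

Orientations are given as a unit quaternion [w, x, y, z].
In Python, from workcell import get_state, optics, close_job gives the robot as it stands.
- The arm moves only by the tool carry_out, never from a script. Its argument "plan" is a list of rows, each an object of numbers: "x", "y", "z": the shift along the tool's x, y, z in cm; "twist": the turn about the tool's z in rad; "gripper": the finger opening in cm, from 0 to 9.12. A call has 1 to 12 rows; each row is the pose to reach, as a shift and turn from the pose commanded when the call began, along the tool's axes at that moment; what a row does not reach only later rows make up. A row lasts 1/10 s, in which the tool goes at most 50 mm and 8.59 degrees, less where a joint would pass 70% of its speed; a pose out of reach is approached as far as the arm can. A call with a gripper value outside its range is refused whole. The fingers move at their own pace and stop on an object; the grip force is fixed at half the most. Time passes only in rows, so rows that repeat a pose let the fingers close. It gives the time, the measured TCP pose, the force, the opening and the grip force at its end, in the units of the state.
- get_state(): the state, without advancing time (a new reading comes with each control period).
- optics.camera(name): name is "scene" or "top" or "wrist"; returns a dict with "img" (420x560x3 uint8, red, green, blue), "fx", "fy", "cx", "cy" (pixels), "R" (3x3) and "t" (3): a world point X has camera coordinates R X + t; the wrist camera has in their place "hand_eye" (4x4, takes a point from camera to tool coordinates, whose origin is the TCP and whose axes are the flange's). Camera axes: x right, y down, z forward; pixel columns grow to the right and rows downward; lengths in m; the calibration is good to about 2 mm. A picture is of the moment at which its call begins: read the wrist's pose just before it. There is no depth.
- close_job(): hands the job in; it is judged then, once.
Trained networks look in the newest picture that a camera, given by its name, has taken for a name from the list of things; names that differ only in an ending like _2 or _b are one class to them, and where a whole thing is asked for, a point or a joint stands for the part that bears it (a point fixed in the world has none). Each returns a list of dicts, best first, with "score" (0 to 1); they miss things now and then, are a little off and sometimes report something else, mostly with a low value. They report only what shows in the picture. A call takes as long as a camera call. They do not tell look-alikes from the thing itself.
- optics.cut_out(camera, label): "region" (420x560 bool, what is visible of it) and "position" ([column, row] in pixels, amid what is visible of it).
The state is a dict: "time": time; "q": joint angles; "dq": joint speeds; "joint_efforts": joint torques, N m; "ee_pos": TCP position; "eef_rot": TCP orientation; "contact_force": force on the tool from outside, world axes, zero at the start; "moment": the same for the moment, N m; "gripper_width": finger opening in m; "grasp_force": force on a finger pad.
Only numpy, scipy, OpenCV 4.12 (cv2) and the standard library are available. Lean on these libraries where they do the work, as an engineer would, in place of code of your own. Each camera call takes 0.05 s, during which the arm holds its last target. There are 200 camera calls.

## Task

Lift the handle of the hinged drying tray until all four washed jar caps have slid out into the catch pan below, without touching the caps, then lower the tray gently back onto its rests. Draw the pan out until the whole pan stands clear in front of the tray, let go, then take it by the hoop, keep it level, and set it down softly in the middle of the balance's plate with all the caps in it. Leave the other things on the bench where they are.

Things in the scene. Friction and masses are not known exactly. Their poses are not given: they have to be found in the camera images.
- stand: Fixed white stand of the tip-out tray, 226 mm wide, on steel feet. Origin on the bench straight below the middle of the hinge line (the lip of the tray); its x axis runs along the hinge, its -y axis points out of the tray's open lip (the way the caps slide out), +y towards the tray's handle; z up. Side plates at x = +-94 mm (8 mm thick) from y = 0 to 160 mm, with feet out to 113 mm; open below the tray between them.
- tray_hinge (a point): Middle of the hinge axis, 120 mm above the bench, at the tray's lip. The tray turns about the stand's x axis through this point.
- tray (a joint): Angle of the steel tilt tray on its hinge (rad): 0 = lying level on its rests, grows as the handle edge is lifted, stop at 1.05. It falls back under its own weight (0.4 kg) when let go. Tray 152 mm wide (x), 180 mm long (y from 0 to 180 mm), floor 4 mm thick with its upper face 120 mm above the bench when level, walls 26 mm high on the two sides and the handle end, none at the lip.
- tray_handle (a point): Middle of the tray's handle: round black bar 12 mm thick and 110 mm long, parallel to the hinge, on two arms that stand out 45 mm from the end wall. At angle a it lies at y = 225 cos a - 13 sin a, z = 120 + 225 sin a + 13 cos a mm in the stand's frame. The bar is part of the tray and turns with it (it may turn between the fingers).
- pan: Loose rectangular aluminium catch pan, 130 mm (its x) by 190 mm (its y), walls 55 mm high and 4 mm thick, about 0.55 kg with its bail. Origin at the centre of its underside. At the start it stands on the bench half under the tray, its -y end out in front of the tray's lip (by about 85 mm), its axes nearly those of the stand.
- pan_lug (a point): Grip point of the pan's upright end lug, 85 mm above the pan's underside, at the pan's y = -90 mm: a flat tab on the -y end wall, 10 mm thick (y), 40 mm wide (x), top 95 mm above the underside.
- bail: The pan's fixed steel bail (hoop handle), rigid with the pan, same origin and axes as the pan: round bar 10 mm thick across the pan's middle, along the pan's x, straight for 100 mm, axis 92 mm above the pan's underside, with a flat-sided black grip on its middle 70 mm: 12 mm thick (y), 26 mm tall, from 77 to 103 mm above the underside. Gripped flat there it holds the pan level although the caps lie at the -y end; a loose hold lets that end sag. Under the tray at the start.
- bail_grip (a point): Middle of the flat grip on the bail's bar, straight above the pan's centre, 92 mm above the pan's underside.
- balance: Fixed low bench balance, white, 210 x 200 mm and 80 mm high to its weighing plate, with a low blue display panel on its -x side. Origin on the bench below the centre of the plate, z up.
- balance_plate (a point): Centre of the upper face of the square steel weighing plate, 170 x 170 mm, 80 mm above the bench. The pan may stand on it turned any way; its ends overhang.
- amber_bottle: Bystander: brown bottle, 52 mm across, 120 mm high, origin at the centre of its underside.
- cream_jar: Bystander: small glass jar, 60 mm across, 55 mm high, origin at the centre of its underside.
- card_tube: Bystander: upright cardboard tube, 48 mm across, 100 mm high, origin at the centre of its underside.
- beaker: Bystander: glass beaker, 66 mm across, 80 mm high, origin at the centre of its underside.
- cap0: round black plastic screw cap for a jar, 42 mm across and 14 mm high, about 22 g, lying flat on the tray at the start; origin at the centre of its underside. It slides on the tray by itself once the tray is tilted by about 0.45 to 0.65 rad
- cap1: round black plastic screw cap for a jar, 34 mm across and 12 mm high, about 16 g, lying flat on the tray at the start; origin at the centre of its underside. It slides on the tray by itself once the tray is tilted by about 0.45 to 0.65 rad
- cap2: round black plastic screw cap for a jar, 42 mm across and 14 mm high, about 22 g, lying flat on the tray at the start; origin at the centre of its underside. It slides on the tray by itself once the tray is tilted by about 0.45 to 0.65 rad
- cap3: round black plastic screw cap for a jar, 34 mm across and 12 mm high, about 16 g, lying flat on the tray at the start; origin at the centre of its underside. It slides on the tray by itself once the tray is tilted by about 0.45 to 0.65 rad
Things that resemble listed ones, but are neither listed nor needed, are in the scene too. Leave any blue or orange look-alike of the cap0 alone.

How it is judged:
By the outcome, as a careful person would: the job done as asked, in the order asked, and still so for the second after the job is handed in, with the robot touching nothing.
It also fails if it takes over 72 s, if anything falls off the work surface, if the arm or the gripper's body presses on something with over 40 N, if the wrist force passes 120 N, or if a joint passes its speed limit or range.

## Working session

There is one attempt and no reset: what is moved stays moved. The work goes in short steps, Python scripts to look and compute and a tool call to move; the robot and the scene stay as the last step left them, time stands still between calls to the robot, and variables do not carry over. Pictures are saved under pics/ and viewed, at most 12 in all, crops included, and the job is handed in when it is done.

Besides the shell and the picture viewer there is one more tool, called as name(argument=value, ...), one argument or row to a line, values as JSON. carry_out: Moves the arm, as the interface text tells. Its arguments: {"type":"object","properties":{"plan":{"type":"array"}},"required":["plan"]}

```bash
mkdir -p pics; ls
python3 - <<'E'
from workcell import get_state, optics
import cv2,numpy as np
s=get_state();print({k:np.round(v,3).tolist() for k,v in s.items()})
ims=[]
for c in ["scene","top"]:
    d=optics.camera(c);ims.append(d["img"]);print(c,d["fx"],d["fy"],d["cx"],d["cy"],np.round(d["R"],4).tolist(),np.round(d["t"],4).tolist())
    for l in ["stand","tray","tray_handle","pan","bail","balance","amber_bottle","cream_jar","card_tube","beaker","cap0","cap1"]:
        print(l,[(round(r["score"],2),np.round(r["position"]).tolist(),int(r["region"].sum())) for r in optics.cut_out(c,l)][:6])
    cv2.imwrite(f"pics/{c}0.png",cv2.resize(d["img"][:,:,::-1],(784,588),interpolation=cv2.INTER_CUBIC))
E
```

```text
pics
{'time': 0.0, 'q': [-1.318, 0.494, 1.346, -0.0, 1.302, -0.095], 'dq': [-0.0, 0.001, -0.0, 0.0, 0.002, 0.001], 'joint_efforts': [-0.0, -87.883, -38.186, 0.071, 0.053, -0.0], 'ee_pos': [0.213, -0.587, 0.213], 'eef_rot': [-0.001, 0.985, 0.173, -0.0], 'contact_force': [-0.029, -0.586, 0.153], 'moment': [0.009, 0.063, -0.028], 'grasp_force': 0.0, 'gripper_width': 0.091}
scene 543.2069647092287 543.2069647092287 276.99219410093696 217.28853232695457 [[-0.7841, 0.6204, -0.0188], [0.459, 0.5591, -0.6905], [-0.4179, -0.55, -0.7231]] [0.4782, -0.172, 1.5315]
stand [(0.68, [390.0, 241.0], 192), (0.63, [386.0, 282.0], 8666), (0.23, [349.0, 246.0], 1761)]
tray [(0.81, [407.0, 268.0], 5604)]
tray_handle [(0.76, [404.0, 266.0], 5711), (0.66, [386.0, 282.0], 8550), (0.64, [374.0, 253.0], 342)]
pan [(0.6, [349.0, 247.0], 1638)]
bail []
balance [(0.97, [220.0, 148.0], 5041), (0.55, [404.0, 267.0], 5734), (0.49, [225.0, 288.0], 1097)]
amber_bottle [(0.79, [202.0, 248.0], 862), (0.62, [347.0, 269.0], 43)]
cream_jar [(0.75, [290.0, 185.0], 532)]
card_tube [(0.96, [258.0, 330.0], 975), (0.58, [346.0,
[... 613 characters left out ...]
 263.0], 4159), (0.16, [336.0, 277.0], 406)]
pan [(0.93, [236.0, 266.0], 1754)]
bail [(0.48, [264.0, 151.0], 497)]
balance [(0.75, [420.0, 262.0], 7032)]
amber_bottle [(0.7, [309.0, 162.0], 338)]
cream_jar [(0.66, [334.0, 277.0], 350)]
card_tube [(0.68, [218.0, 150.0], 373)]
beaker [(0.67, [264.0, 151.0], 503), (0.47, [180.0, 260.0], 5379)]
cap0 [(0.62, [158.0, 267.0], 137), (0.62, [190.0, 195.0], 181), (0.6, [200.0, 250.0], 237), (0.53, [199.0, 273.0], 142), (0.52, [154.0, 200.0], 174), (0.49, [166.0, 251.0], 247)]
cap1 [(0.62, [158.0, 267.0], 137), (0.62, [190.0, 195.0], 181), (0.6, [200.0, 250.0], 237), (0.53, [199.0, 273.0], 142), (0.52, [154.0, 200.0], 174), (0.49, [166.0, 251.0], 247)]
```

View pics/scene0.png

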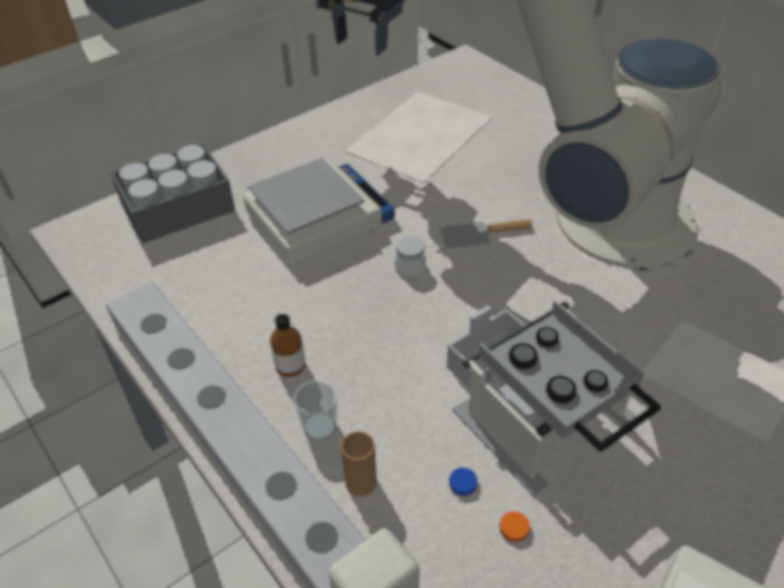

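View pics/top0.png

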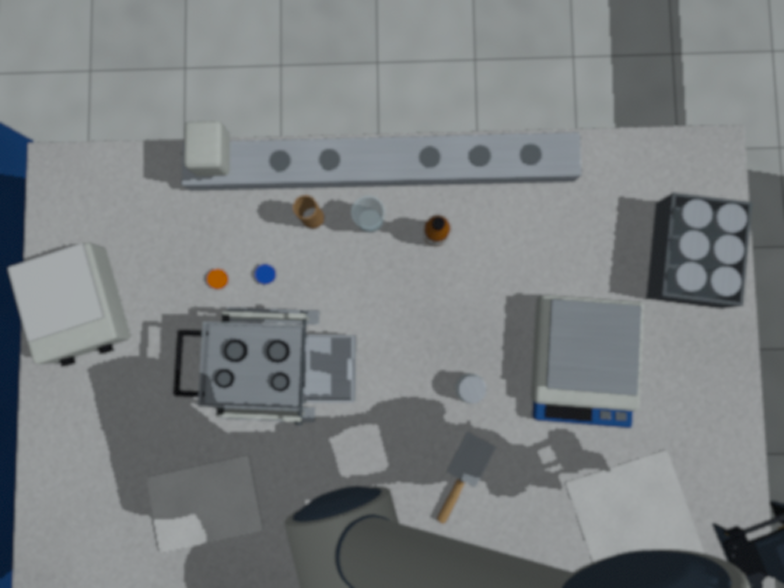

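The scene view shows the tray at about (560,365) with four black caps, the handle at lower right (620,410) and the pan lip at (490,335). In the top view, the tray is at (255,365), the handle bar at (180,363), the pan at (330,365), the jar at (470,388) and the balance at (590,350). The stand's −y is roughly world −y. I'll fit poses by projecting models.

```bash
cat > h.py <<'E'
import numpy as np,cv2
from workcell import get_state,optics
def ray(d,uv,z):
    r=d["R"].T@np.array([(uv[0]-d["cx"])/d["fx"],(uv[1]-d["cy"])/d["fy"],1]); o=-d["R"].T@d["t"]
    return (o+r*(z-o[2])/r[2])
def proj(d,X):
    c=np.atleast_2d(X)@d["R"].T+d["t"]; return c[:,:2]/c[:,2:]*d["fx"]+[d["cx"],d["cy"]]
def top(d,l,z,i=0):
    r=optics.cut_out("top",l)[i]["region"].astype(np.uint8)
    c=max(cv2.findContours(r,0,1)[0],key=cv2.contourArea)[:,0]
    P=np.array([ray(d,p,z)[:2] for p in c]); return r,P,cv2.minAreaRect((P*1000).astype(np.float32))
def fr(x,y,a):
    c,s=np.cos(a),np.sin(a); return lambda P:np.c_[np.atleast_2d(P)[:,:2]@np.array([[c,s],[-s,c]])+[x,y],np.atleast_2d(P)[:,2]]
E
python3 - <<'E'
from h import *
d=optics.camera("top")
for l,z in [("stand",.12),("tray_handle",.13),("pan",.055),("balance",.075),("cream_jar",.05),("amber_bottle",.1),("beaker",.08),("card_tube",.1)]:
    print(l,[np.round(v,1).tolist() if np.ndim(v) else round(v,1) for v in top(d,l,z)[2]])
a=d["img"][205:325,115:265,::-1]; a=cv2.resize(a,(800,640),interpolation=cv2.INTER_CUBIC)[:600]
s=optics.camera("scene")
b=s["img"][205:325,310:485,::-1]; 
cv2.imwrite("pics/topz.png",cv2.convertScaleAbs(a,alpha=1.6,beta=10)); cv2.imwrite("pics/scz.png",cv2.convertScaleAbs(cv2.resize(b,None,fx=4.5,fy=4.5,interpolation=cv2.INTER_CUBIC),alpha=1.5,beta=10))
E
```

```text
stand [[476.1, 250.3], [261.6, 210.5], 86.6]
tray_handle [[466.2, 93.8], [94.0, 121.3], 89.3]
pan [[464.0, 103.3], [100.4, 129.4], 89.3]
balance [[473.0, -386.9], [204.4, 238.3], 84.8]
cream_jar [[423.6, -169.1], [56.7, 56.2], 89.2]
amber_bottle [[721.3, -106.9], [47.6, 56.3], 88.8]
beaker [[760.9, 22.5], [62.6, 68.8], 88.8]
card_tube [[762.7, 135.9], [67.2, 44.4], 28.9]
```

View pics/topz.png

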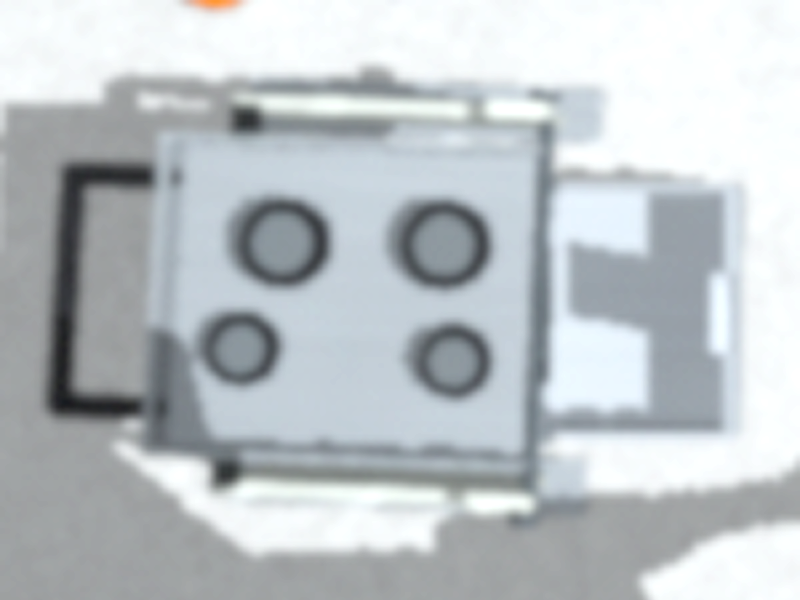

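View pics/scz.png

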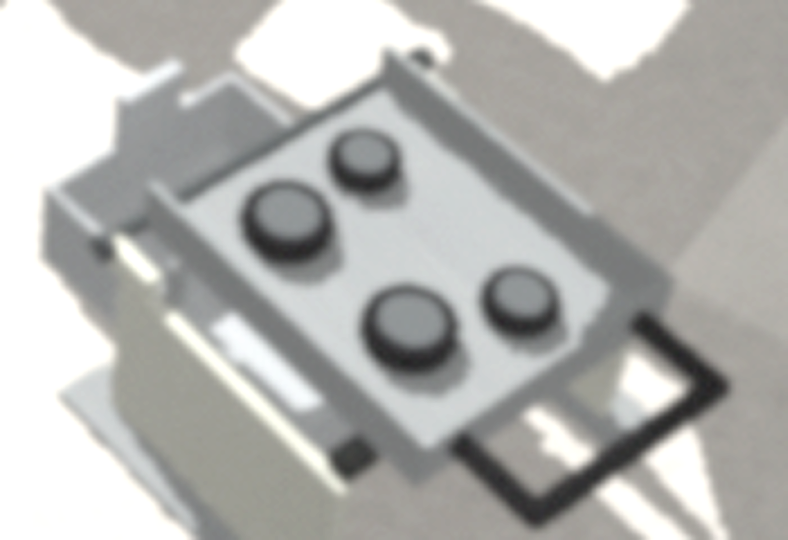

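```bash
cat > fit.py <<'E'
from h import *
from scipy.optimize import least_squares
def fit(obs,x0):
    f=lambda p:np.concatenate([(proj(d,fr(*p)(np.array(L)/1000))[0]-uv) for d,L,uv in obs])
    r=least_squares(f,x0,loss="soft_l1"); return r.x,np.round(r.fun.reshape(-1,2) if r.fun.size%2==0 else r.fun,1).tolist()
E
python3 - <<'E'
from fit import *
t=optics.camera("top");s=optics.camera("scene")
T=lambda u,v:np.array([u/5.3333+115,v/5.3333+205])
S=lambda u,v:np.array([u/4.5+310,v/4.5+205])
st=[(t,(52,225,133),T(73,178)),(t,(-52,225,133),T(62,403)),(t,(76,0,146),T(548,128)),(t,(-76,0,146),T(530,462)),
(s,(52,225,133),S(540,505)),(s,(-52,225,133),S(712,390)),(s,(76,0,146),S(155,185)),(s,(-76,0,146),S(390,52))]
print("stand",fit(st,[.47,.17,0]))
pn=[(t,(65,-95,55),T(742,185)),(t,(-65,-95,55),T(735,432)),(t,(20,-90,95),T(722,275)),(t,(-20,-90,95),T(715,352)),
(s,(65,-95,55),S(45,190)),(s,(-65,-95,55),S(228,75)),(s,(20,-90,95),S(120,98)),(s,(-20,-90,95),S(180,65))]
print("pan",fit(pn,[.47,.1,0]))
# balance plate by corners in top0 (scale 1.4)
B=lambda u,v:np.array([u/1.4,v/1.4])
for c in [(550,299),(640,305),(548,390),(637,396)]: print(ray(t,B(*c),.08).round(4))
E
```

```text
stand (array([ 0.47180249,  0.14448967, -0.04154468]), [[-0.7, -0.2], [-0.9, -1.5], [-3.0, 1.8], [-1.9, 0.1], [0.5, 0.1], [-0.3, -1.6], [-2.6, -0.9], [-1.4, -3.2]])
pan (array([ 0.46490363,  0.15141291, -0.0069316 ]), [[-2.4, -1.1], [-0.9, 0.8], [-1.8, -1.2], [-0.4, -0.3], [-0.5, -1.8], [0.1, -2.3], [-0.0, -1.1], [-0.4, -1.8]])
[ 0.5889 -0.3219  0.08  ]
[ 0.5747 -0.4899  0.08  ]
[ 0.4181 -0.3119  0.08  ]
[ 0.405  -0.4761  0.08  ]
```

```bash
cat >> h.py <<'E'
from scipy.spatial.transform import Rotation as Ro
def state():
    s=get_state(); q=s["eef_rot"]; R=Ro.from_quat([q[1],q[2],q[3],q[0]]).as_matrix(); return s,np.array(s["ee_pos"]),R
def go(*targets,yaw=None):
    s,p,R=state()
    cy=np.arctan2(R[1,0],R[0,0])
    print("t",round(s["time"],2),"p",p.round(4),"yaw",round(cy,4),"F",np.round(s["contact_force"],1),"w",round(s["gripper_width"],4),"g",round(s["grasp_force"],1))
    for T in targets: print("  ",np.round(T,4),"-> cm",(R.T@(np.array(T)-p)*100).round(2),"twist",None if yaw is None else round(cy-yaw,3))
E
python3 - <<'E'
from h import *
go((.5,-.3,.28),(.52,.0,.28),(.481,.369,.26),yaw=-.04)
E
```

```text
t 1.9 p [ 0.213  -0.5876  0.2139] yaw 0.3478 F [ 0.6 -0.1 -0.3] w 0.0912 g 0.0
   [ 0.5  -0.3   0.28] -> cm [ 36.78 -17.25  -6.61] twist 0.388
   [0.52 0.   0.28] -> cm [ 48.89 -44.77  -6.61] twist 0.388
   [0.481 0.369 0.26 ] -> cm [ 57.8  -80.79  -4.61] twist 0.388
```

carry_out(
  plan=[
    {"x": 36.8,"y": -17.2,"z": -6.6,"twist": 0.388,"gripper": 4},
    {"x": 36.8,"y": -17.2,"z": -6.6,"twist": 0.388,"gripper": 4},
    {"x": 36.8,"y": -17.2,"z": -6.6,"twist": 0.388,"gripper": 4},
    {"x": 36.8,"y": -17.2,"z": -6.6,"twist": 0.388,"gripper": 4},
    {"x": 36.8,"y": -17.2,"z": -6.6,"twist": 0.388,"gripper": 4},
    {"x": 36.8,"y": -17.2,"z": -6.6,"twist": 0.388,"gripper": 4},
    {"x": 36.8,"y": -17.2,"z": -6.6,"twist": 0.388,"gripper": 4},
    {"x": 48.9,"y": -44.8,"z": -6.6,"twist": 0.388,"gripper": 4},
    {"x": 48.9,"y": -44.8,"z": -6.6,"twist": 0.388,"gripper": 4},
    {"x": 48.9,"y": -44.8,"z": -6.6,"twist": 0.388,"gripper": 4},
    {"x": 48.9,"y": -44.8,"z": -6.6,"twist": 0.388,"gripper": 4},
    {"x": 48.9,"y": -44.8,"z": -6.6,"twist": 0.388,"gripper": 4},
  ],
)

```text
time: 3.1
ee_pos: [0.5006, -0.0999, 0.277]
eef_rot: [0.0, 1.0, -0.02, 0.0]
contact_force: [1.5, -0.6, -0.8]
gripper_width: 0.04
grasp_force: 0.0
```

Run:
```python
from h import *
go((.52,.0,.28),(.481,.369,.26),yaw=-.04)
```

```text
t 3.1 p [ 0.5006 -0.0999  0.277 ] yaw -0.0404 F [ 1.5 -0.6 -0.8] w 0.04 g 0.0
   [0.52 0.   0.28] -> cm [  1.54 -10.06  -0.3 ] twist -0.0
   [0.481 0.369 0.26 ] -> cm [ -3.85 -46.77   1.7 ] twist -0.0
```

carry_out(
  plan=[
    {"x": -3.8,"y": -46.8,"z": 0},
    {"x": -3.8,"y": -46.8,"z": 0},
    {"x": -3.8,"y": -46.8,"z": 0},
    {"x": -3.8,"y": -46.8,"z": 0},
    {"x": -3.8,"y": -46.8,"z": 0},
    {"x": -3.8,"y": -46.8,"z": 0},
    {"x": -3.8,"y": -46.8,"z": 0},
    {"x": -3.8,"y": -46.8,"z": 0},
    {"x": -3.8,"y": -46.8,"z": 1},
    {"x": -3.8,"y": -46.8,"z": 1},
    {"x": -3.8,"y": -46.8,"z": 1},
    {"x": -3.8,"y": -46.8,"z": 1},
  ],
)

```text
validation failed for argument at $.pl...
```

Run:
```python
from h import *
go((.481,.369,.114),yaw=-.04)
s,p,R=state()
w=optics.camera("wrist"); H=np.array(w["hand_eye"]); print(H.round(3).tolist(),w["fx"],w["cx"],w["cy"])
np.savez("w1.npz",p=p,R=R,**{k:w[k] for k in("hand_eye","fx","cx","cy","img")})
cv2.imwrite("pics/w1.png",cv2.convertScaleAbs(w["img"][:,:,::-1],alpha=1.4,beta=10))
```

```text
t 3.1 p [ 0.5006 -0.0999  0.277 ] yaw -0.0404 F [ 1.5 -0.6 -0.8] w 0.04 g 0.0
   [0.481 0.369 0.114] -> cm [ -3.85 -46.77  16.3 ] twist -0.0
[[-0.0, -0.959, -0.284, 0.08], [1.0, -0.0, 0.0, 0.0], [-0.0, -0.284, 0.959, -0.171], [0.0, 0.0, 0.0, 1.0]] 307.2283947496655 278.4163750987508 209.12909986205867
```

View pics/w1.png

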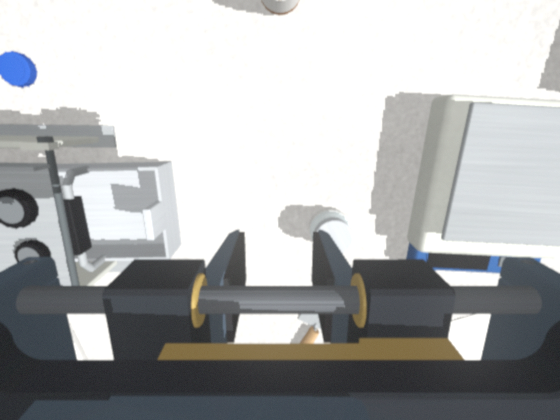

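The move was refused because its rows lacked keys. The wrist view, taken mid-way, shows the pan with its black bail grip at (75,225) and the balance plate at (510,170). I'll retry with full rows.

carry_out(
  plan=[
    {"x": -3.8,"y": -46.8,"z": 0,"twist": 0,"gripper": 4},
    {"x": -3.8,"y": -46.8,"z": 0,"twist": 0,"gripper": 4},
    {"x": -3.8,"y": -46.8,"z": 0,"twist": 0,"gripper": 4},
    {"x": -3.8,"y": -46.8,"z": 0,"twist": 0,"gripper": 4},
    {"x": -3.8,"y": -46.8,"z": 0,"twist": 0,"gripper": 4},
    {"x": -3.8,"y": -46.8,"z": 0,"twist": 0,"gripper": 4},
    {"x": -3.8,"y": -46.8,"z": 0,"twist": 0,"gripper": 4},
    {"x": -3.8,"y": -46.8,"z": 0,"twist": 0,"gripper": 4},
    {"x": -3.8,"y": -46.8,"z": 0,"twist": 0,"gripper": 4},
    {"x": -3.8,"y": -46.8,"z": 1,"twist": 0,"gripper": 4},
    {"x": -3.8,"y": -46.8,"z": 1,"twist": 0,"gripper": 4},
    {"x": -3.8,"y": -46.8,"z": 1,"twist": 0,"gripper": 4},
  ],
)

```text
time: 4.35
ee_pos: [0.4811, 0.3669, 0.2663]
eef_rot: [0.0, 1.0, -0.02, -0.0]
contact_force: [0.1, -1.1, -0.1]
gripper_width: 0.0401
grasp_force: 0.0
```

Run:
```python
from h import *
go((.481,.369,.114),yaw=-.04)
s,p,R=state()
w=optics.camera("wrist")
np.savez("w2.npz",p=p,R=R,**{k:w[k] for k in("hand_eye","fx","cx","cy","img")})
cv2.imwrite("pics/w2.png",cv2.convertScaleAbs(w["img"][:,:,::-1],alpha=1.4,beta=10))
```

```text
t 4.35 p [0.4811 0.3669 0.2663] yaw -0.0396 F [ 0.1 -1.1 -0.1] w 0.0401 g 0.0
   [0.481 0.369 0.114] -> cm [-1.000e-02 -2.200e-01  1.523e+01] twist 0.0
```

View pics/w2.png

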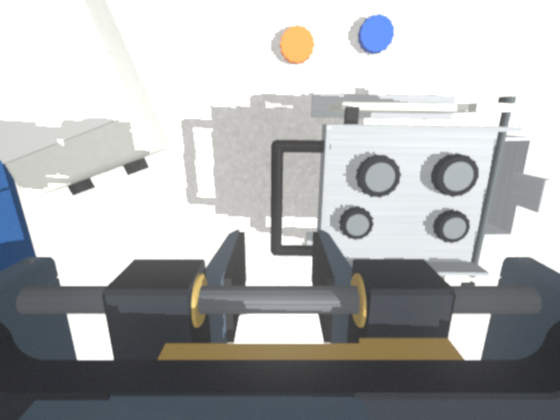

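The bar runs from (277,146) to (277,250) in the image, parallel to the tool x axis. I'll convert that to world coordinates.

```bash
cat >> h.py <<'E'
def wray(f,uv,z):
    n=np.load(f); H=n["hand_eye"]; r=np.array([(uv[0]-n["cx"])/n["fx"],(uv[1]-n["cy"])/n["fx"],1])
    r=n["R"]@H[:3,:3]@r; o=n["R"]@H[:3,3]+n["p"]; return (o+r*(z-o[2])/r[2]).round(4)
E
python3 - <<'E'
from h import *
a,b=wray("w2.npz",(277,146),.133),wray("w2.npz",(277,250),.133);print(a,b,(a+b)/2)
for uv in [(490,128),(484,268)]: print("lip",wray("w2.npz",uv,.135))
for uv in [(463,103),(562,103),(560,250),(447,245)]: print("plate",wray("w1.npz",uv,.08))
E
```

```text
[0.5348 0.3658 0.133 ] [0.4247 0.3703 0.133 ] [0.47975 0.36805 0.133  ]
lip [0.5437 0.1621 0.135 ]
lip [0.3952 0.1456 0.135 ]
plate [ 0.5883 -0.3134  0.08  ]
plate [ 0.5837 -0.4258  0.08  ]
plate [ 0.4009 -0.4632  0.08  ]
plate [ 0.414  -0.3153  0.08  ]
```

carry_out(
  plan=[
    {"x": 0,"y": -0.1,"z": 5,"twist": 0,"gripper": 4},
    {"x": 0,"y": -0.1,"z": 10,"twist": 0,"gripper": 4},
    {"x": 0,"y": -0.1,"z": 13,"twist": 0,"gripper": 4},
    {"x": 0,"y": -0.1,"z": 15.2,"twist": 0,"gripper": 4},
    {"x": 0,"y": -0.1,"z": 15.2,"twist": 0,"gripper": 4},
    {"x": 0,"y": -0.1,"z": 15.2,"twist": 0,"gripper": 0},
    {"x": 0,"y": -0.1,"z": 15.2,"twist": 0,"gripper": 0},
    {"x": 0,"y": -0.1,"z": 15.2,"twist": 0,"gripper": 0},
    {"x": 0,"y": -0.1,"z": 15.2,"twist": 0,"gripper": 0},
    {"x": 0,"y": -0.1,"z": 15.2,"twist": 0,"gripper": 0},
  ],
)

```text
time: 5.4
ee_pos: [0.482, 0.369, 0.1159]
eef_rot: [-0.001, 1.0, -0.02, 0.001]
contact_force: [-0.3, 2.4, 7.0]
gripper_width: 0.0113
grasp_force: 30.0
```

Run:
```python
from h import *
go((.48,.368,.114),yaw=-.041)
for a in np.arange(0,.95,.05):
    h=np.array([225*np.cos(a)-13*np.sin(a)-225, 225*np.sin(a)+13*np.cos(a)-13])/10
    print(round(a,2),"tool y",round(-h[0],2),"z",round(-h[1],2))
```

```text
t 5.4 p [0.482  0.369  0.1159] yaw -0.0404 F [-0.3  2.4  7. ] w 0.0113 g 30.0
   [0.48  0.368 0.114] -> cm [-0.2   0.11  0.19] twist 0.001
0.0 tool y -0.0 z -0.0
0.05 tool y 0.09 z -1.12
0.1 tool y 0.24 z -2.24
0.15 tool y 0.45 z -3.35
0.2 tool y 0.71 z -4.44
0.25 tool y 1.02 z -5.53
0.3 tool y 1.39 z -6.59
0.35 tool y 1.81 z -7.64
0.4 tool y 2.28 z -8.66
0.45 tool y 2.81 z -9.66
0.5 tool y 3.38 z -10.63
0.55 tool y 4.0 z -11.57
0.6 tool y 4.66 z -12.48
0.65 tool y 5.37 z -13.35
0.7 tool y 6.13 z -14.19
0.75 tool y 6.92 z -14.99
0.8 tool y 7.76 z -15.75
0.85 tool y 8.63 z -16.46
0.9 tool y 9.53 z -17.13
```

carry_out(
  plan=[
    {"x": 0,"y": 0.02,"z": -0.4,"twist": 0,"gripper": 0},
    {"x": 0,"y": 0.09,"z": -1.12,"twist": 0,"gripper": 0},
    {"x": 0,"y": 0.16,"z": -1.68,"twist": 0,"gripper": 0},
    {"x": 0,"y": 0.24,"z": -2.24,"twist": 0,"gripper": 0},
    {"x": 0,"y": 0.45,"z": -3.35,"twist": 0,"gripper": 0},
    {"x": 0,"y": 0.71,"z": -4.44,"twist": 0,"gripper": 0},
    {"x": 0,"y": 1.02,"z": -5.53,"twist": 0,"gripper": 0},
    {"x": 0,"y": 1.39,"z": -6.59,"twist": 0,"gripper": 0},
    {"x": 0,"y": 1.6,"z": -7.12,"twist": 0,"gripper": 0},
    {"x": 0,"y": 1.81,"z": -7.64,"twist": 0,"gripper": 0},
    {"x": 0,"y": 2.04,"z": -8.15,"twist": 0,"gripper": 0},
    {"x": 0,"y": 2.28,"z": -8.66,"twist": 0,"gripper": 0},
  ],
)

```text
time: 6.6
ee_pos: [0.4809, 0.3472, 0.2026]
eef_rot: [-0.002, 1.0, -0.02, 0.001]
contact_force: [-1.1, 11.5, 2.0]
gripper_width: 0.0113
grasp_force: 30.0
```

Run:
```python
from h import *
go((.48,.368,.114),yaw=-.041)
f=lambda a:np.array([225*np.cos(a)-13*np.sin(a), 225*np.sin(a)+13*np.cos(a)])/10
for a in np.arange(.4,.92,.0125):print(round(a,3),(-(f(a)-f(.4))).round(2),(-(f(a)-f(.55))).round(2),(-(f(a)-f(.7))).round(2))
```

```text
t 6.6 p [0.4809 0.3472 0.2026] yaw -0.0401 F [-1.1 11.5  2. ] w 0.0113 g 30.0
   [0.48  0.368 0.114] -> cm [-0.18 -2.04  8.87] twist 0.001
0.4 [-0. -0.] [-1.72  2.91] [-3.85  5.53]
0.413 [ 0.13 -0.25] [-1.59  2.66] [-3.72  5.28]
0.425 [ 0.26 -0.5 ] [-1.46  2.41] [-3.59  5.03]
0.438 [ 0.39 -0.75] [-1.33  2.16] [-3.46  4.78]
0.45 [ 0.52 -1.  ] [-1.19  1.91] [-3.32  4.53]
0.463 [ 0.66 -1.24] [-1.05  1.67] [-3.18  4.29]
0.475 [ 0.8  -1.49] [-0.91  1.42] [-3.04  4.04]
0.488 [ 0.95 -1.73] [-0.77  1.18] [-2.9  3.8]
0.5 [ 1.1  -1.97] [-0.62  0.94] [-2.75  3.56]
0.513 [ 1.25 -2.21] [-0.47  0.7 ] [-2.6   3.32]
0.525 [ 1.4  -2.44] [-0.32  0.47] [-2.45  3.09]
0.538 [ 1.56 -2.68] [-0.16  0.23] [-2.29  2.85]
0.55 [ 1.72 -2.91] [-0. -0.] [-2.13  2.62]
0.563 [ 1.88 -3.14] [ 0.16 -0.23] [-1.97  2.39]
0.575 [ 2.04 -3.37] [ 0.33 -0.46] [-1.8   2.16]
0.588 [ 2.21 -3.59] [ 0.5  -0.68] [-1.64  1.94]
0.6 [ 2.38 -3.82] [ 0.67 -0.91] [-1.46  1.71]
0.613 [ 2.56 -4.04] [ 0.84 -1.13] [-1.29  1.49]
0.625 [ 2.73 -4.26] [ 1.02 -1.35] [-1.11  1.27]
0.638 [ 2.91 -4.48] [ 1.2  -1.57] [-0.94  1.05]
0.65 [ 3.09 -4.69] 
[... 323 characters left out ...]
-6.13] [ 2.72 -3.22] [ 0.59 -0.6 ]
0.75 [ 4.64 -6.33] [ 2.93 -3.42] [ 0.79 -0.8 ]
0.763 [ 4.85 -6.52] [ 3.13 -3.61] [ 1.   -0.99]
0.775 [ 5.05 -6.71] [ 3.34 -3.8 ] [ 1.21 -1.18]
0.788 [ 5.26 -6.9 ] [ 3.55 -3.99] [ 1.42 -1.37]
0.8 [ 5.47 -7.09] [ 3.76 -4.18] [ 1.63 -1.56]
0.813 [ 5.69 -7.27] [ 3.97 -4.36] [ 1.84 -1.74]
0.825 [ 5.91 -7.45] [ 4.19 -4.54] [ 2.06 -1.92]
0.838 [ 6.12 -7.63] [ 4.41 -4.72] [ 2.28 -2.1 ]
0.85 [ 6.34 -7.8 ] [ 4.63 -4.89] [ 2.5  -2.27]
0.863 [ 6.57 -7.97] [ 4.85 -5.07] [ 2.72 -2.44]
0.875 [ 6.79 -8.14] [ 5.08 -5.23] [ 2.95 -2.61]
0.888 [ 7.02 -8.31] [ 5.31 -5.4 ] [ 3.17 -2.78]
0.9 [ 7.25 -8.47] [ 5.53 -5.56] [ 3.4  -2.94]
0.913 [ 7.48 -8.63] [ 5.77 -5.72] [ 3.63 -3.1 ]
```

carry_out(
  plan=[
    {"x": 0,"y": 0.13,"z": -0.25,"twist": 0,"gripper": 0},
    {"x": 0,"y": 0.26,"z": -0.5,"twist": 0,"gripper": 0},
    {"x": 0,"y": 0.39,"z": -0.75,"twist": 0,"gripper": 0},
    {"x": 0,"y": 0.52,"z": -1.0,"twist": 0,"gripper": 0},
    {"x": 0,"y": 0.66,"z": -1.24,"twist": 0,"gripper": 0},
    {"x": 0,"y": 0.8,"z": -1.49,"twist": 0,"gripper": 0},
    {"x": 0,"y": 0.95,"z": -1.73,"twist": 0,"gripper": 0},
    {"x": 0,"y": 1.1,"z": -1.97,"twist": 0,"gripper": 0},
    {"x": 0,"y": 1.25,"z": -2.21,"twist": 0,"gripper": 0},
    {"x": 0,"y": 1.4,"z": -2.44,"twist": 0,"gripper": 0},
    {"x": 0,"y": 1.56,"z": -2.68,"twist": 0,"gripper": 0},
    {"x": 0,"y": 1.72,"z": -2.91,"twist": 0,"gripper": 0},
  ],
)

```text
time: 7.8
ee_pos: [0.48, 0.3307, 0.232]
eef_rot: [-0.002, 1.0, -0.02, 0.001]
contact_force: [-3.7, 16.6, 7.2]
gripper_width: 0.0117
grasp_force: 30.0
```

carry_out(
  plan=[
    {"x": 0,"y": 0.16,"z": -0.23,"twist": 0,"gripper": 0},
    {"x": 0,"y": 0.33,"z": -0.46,"twist": 0,"gripper": 0},
    {"x": 0,"y": 0.5,"z": -0.68,"twist": 0,"gripper": 0},
    {"x": 0,"y": 0.67,"z": -0.91,"twist": 0,"gripper": 0},
    {"x": 0,"y": 0.84,"z": -1.13,"twist": 0,"gripper": 0},
    {"x": 0,"y": 1.02,"z": -1.35,"twist": 0,"gripper": 0},
    {"x": 0,"y": 1.2,"z": -1.57,"twist": 0,"gripper": 0},
    {"x": 0,"y": 1.38,"z": -1.78,"twist": 0,"gripper": 0},
    {"x": 0,"y": 1.56,"z": -2.0,"twist": 0,"gripper": 0},
    {"x": 0,"y": 1.75,"z": -2.21,"twist": 0,"gripper": 0},
    {"x": 0,"y": 1.94,"z": -2.41,"twist": 0,"gripper": 0},
    {"x": 0,"y": 2.13,"z": -2.62,"twist": 0,"gripper": 0},
  ],
)

```text
time: 9.0
ee_pos: [0.479, 0.3102, 0.2588]
eef_rot: [-0.003, 1.0, -0.02, 0.001]
contact_force: [-7.5, 20.7, 14.8]
gripper_width: 0.0112
grasp_force: 30.0
```

Run:
```python
from h import *
go((.48,.368,.114),yaw=-.041)
s=optics.camera("scene");t=optics.camera("top")
a=cv2.resize(s["img"][195:335,300:490,::-1],(570,420),interpolation=cv2.INTER_CUBIC)
b=cv2.resize(t["img"][205:325,115:265,::-1],(225,180),interpolation=cv2.INTER_CUBIC)
o=np.zeros((420,797,3),np.uint8);o[:,:570]=a;o[:180,570:795]=b
cv2.imwrite("pics/tip.png",cv2.convertScaleAbs(o,alpha=1.6,beta=10))
```

```text
t 9.0 p [0.479  0.3102 0.2588] yaw -0.0394 F [-7.5 20.7 14.8] w 0.0112 g 30.0
   [0.48  0.368 0.114] -> cm [-0.16 -5.69 14.52] twist 0.002
```

View pics/tip.png

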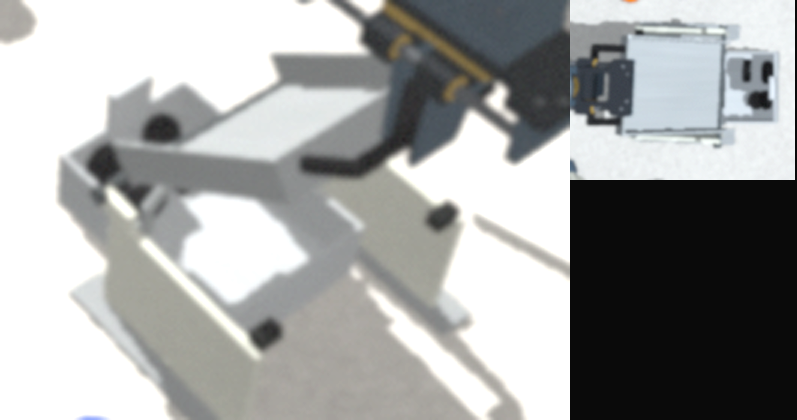

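The tray is empty (floor bare), and the dark caps are in the pan at (160,128), (103,160) and (150,195). In the top inset three of them cluster near (757,80). I'll lower the tray.

Run:
```python
import numpy as np
f=lambda a:np.array([225*np.cos(a)-13*np.sin(a), 225*np.sin(a)+13*np.cos(a)])/10
for a in [.67,.64,.6,.55,.5,.45,.4,.35,.3,.25,.2,.15,.12,.1,.08,.06,.05,.04,.03,.02,.01,0]:print(a,(-(f(a)-f(.7))).round(2),(-(f(a)-f(.15))).round(2))
```

```text
0.67 [-0.46  0.5 ] [  5.22 -10.34]
0.64 [-0.9   1.01] [ 4.78 -9.83]
0.6 [-1.46  1.71] [ 4.22 -9.13]
0.55 [-2.13  2.62] [ 3.55 -8.22]
0.5 [-2.75  3.56] [ 2.93 -7.28]
0.45 [-3.32  4.53] [ 2.36 -6.31]
0.4 [-3.85  5.53] [ 1.84 -5.31]
0.35 [-4.32  6.55] [ 1.36 -4.29]
0.3 [-4.74  7.6 ] [ 0.94 -3.24]
0.25 [-5.11  8.66] [ 0.57 -2.18]
0.2 [-5.42  9.75] [ 0.26 -1.1 ]
0.15 [-5.68 10.84] [-0. -0.]
0.12 [-5.81 11.51] [-0.13  0.66]
0.1 [-5.89 11.95] [-0.2   1.11]
0.08 [-5.95 12.4 ] [-0.27  1.55]
0.06 [-6.01 12.84] [-0.33  2.  ]
0.05 [-6.04 13.07] [-0.35  2.22]
0.04 [-6.06 13.29] [-0.38  2.45]
0.03 [-6.08 13.51] [-0.4   2.67]
0.02 [-6.1  13.74] [-0.42  2.9 ]
0.01 [-6.11 13.96] [-0.43  3.12]
0 [-6.13 14.19] [-0.45  3.35]
```

carry_out(
  plan=[
    {"x": 0,"y": -0.46,"z": 0.5,"twist": 0,"gripper": 0},
    {"x": 0,"y": -0.9,"z": 1.01,"twist": 0,"gripper": 0},
    {"x": 0,"y": -1.46,"z": 1.71,"twist": 0,"gripper": 0},
    {"x": 0,"y": -2.13,"z": 2.62,"twist": 0,"gripper": 0},
    {"x": 0,"y": -2.75,"z": 3.56,"twist": 0,"gripper": 0},
    {"x": 0,"y": -3.32,"z": 4.53,"twist": 0,"gripper": 0},
    {"x": 0,"y": -3.85,"z": 5.53,"twist": 0,"gripper": 0},
    {"x": 0,"y": -4.32,"z": 6.55,"twist": 0,"gripper": 0},
    {"x": 0,"y": -4.74,"z": 7.6,"twist": 0,"gripper": 0},
    {"x": 0,"y": -5.11,"z": 8.66,"twist": 0,"gripper": 0},
    {"x": 0,"y": -5.42,"z": 9.75,"twist": 0,"gripper": 0},
    {"x": 0,"y": -5.68,"z": 10.84,"twist": 0,"gripper": 0},
  ],
)

```text
time: 10.3
ee_pos: [0.4817, 0.365, 0.1486]
eef_rot: [-0.001, 1.0, -0.02, 0.001]
contact_force: [2.2, 4.3, 0.2]
gripper_width: 0.0114
grasp_force: 30.0
```

carry_out(
  plan=[
    {"x": 0,"y": -0.13,"z": 0.66,"twist": 0,"gripper": 0},
    {"x": 0,"y": -0.2,"z": 1.11,"twist": 0,"gripper": 0},
    {"x": 0,"y": -0.27,"z": 1.55,"twist": 0,"gripper": 0},
    {"x": 0,"y": -0.33,"z": 2.0,"twist": 0,"gripper": 0},
    {"x": 0,"y": -0.35,"z": 2.22,"twist": 0,"gripper": 0},
    {"x": 0,"y": -0.38,"z": 2.45,"twist": 0,"gripper": 0},
    {"x": 0,"y": -0.4,"z": 2.67,"twist": 0,"gripper": 0},
    {"x": 0,"y": -0.42,"z": 2.9,"twist": 0,"gripper": 0},
    {"x": 0,"y": -0.43,"z": 3.05,"twist": 0,"gripper": 0},
    {"x": 0,"y": -0.44,"z": 3.2,"twist": 0,"gripper": 0},
    {"x": 0,"y": -0.45,"z": 3.35,"twist": 0,"gripper": 0},
    {"x": 0,"y": -0.45,"z": 3.35,"twist": 0,"gripper": 0},
  ],
)

```text
time: 11.5
ee_pos: [0.482, 0.3691, 0.1159]
eef_rot: [-0.001, 1.0, -0.02, 0.001]
contact_force: [-0.8, 3.4, 8.3]
gripper_width: 0.0113
grasp_force: 30.0
```

Run:
```python
from h import *
go((.48,.368,.114),yaw=-.041)
```

```text
t 11.5 p [0.482  0.3691 0.1159] yaw -0.0402 F [-0.8  3.4  8.3] w 0.0113 g 30.0
   [0.48  0.368 0.114] -> cm [-0.2   0.11  0.19] twist 0.001
```

carry_out(
  plan=[
    {"x": 0,"y": 0,"z": 0,"twist": 0,"gripper": 4},
    {"x": 0,"y": 0,"z": 0,"twist": 0,"gripper": 4},
    {"x": 0,"y": 0,"z": 0,"twist": 0,"gripper": 4},
    {"x": 0,"y": 0,"z": -3,"twist": 0,"gripper": 4},
    {"x": 0,"y": 0,"z": -8,"twist": 0,"gripper": 4},
    {"x": 0,"y": 0,"z": -13,"twist": 0,"gripper": 4},
    {"x": 0,"y": 4,"z": -14,"twist": 0,"gripper": 4},
    {"x": 0,"y": 9,"z": -14,"twist": 0,"gripper": 4},
    {"x": 0,"y": 14,"z": -14,"twist": 0,"gripper": 4},
    {"x": -0.5,"y": 19,"z": -14,"twist": -0.03,"gripper": 4},
    {"x": -0.5,"y": 24,"z": -14,"twist": -0.03,"gripper": 4},
    {"x": -0.5,"y": 29,"z": -14,"twist": -0.03,"gripper": 4},
  ],
)

```text
time: 12.7
ee_pos: [0.4641, 0.0772, 0.2549]
eef_rot: [0.0, 1.0, -0.005, 0.0]
contact_force: [1.3, -1.4, -0.2]
gripper_width: 0.0396
grasp_force: 0.0
```

Run:
```python
from h import *
go((.4644,.0614,.066),yaw=-.007)
optics.camera("top") if 0 else None
s,p,R=state()
w=optics.camera("wrist")
np.savez("w3.npz",p=p,R=R,**{k:w[k] for k in("hand_eye","fx","cx","cy","img")})
cv2.imwrite("pics/w3.png",cv2.convertScaleAbs(w["img"][:,:,::-1],alpha=1.4,beta=10))
```

```text
t 12.7 p [0.4641 0.0772 0.2549] yaw -0.0096 F [ 1.3 -1.4 -0.2] w 0.0396 g 0.0
   [0.4644 0.0614 0.066 ] -> cm [ 0.04  1.58 18.89] twist -0.003
```

View pics/w3.png

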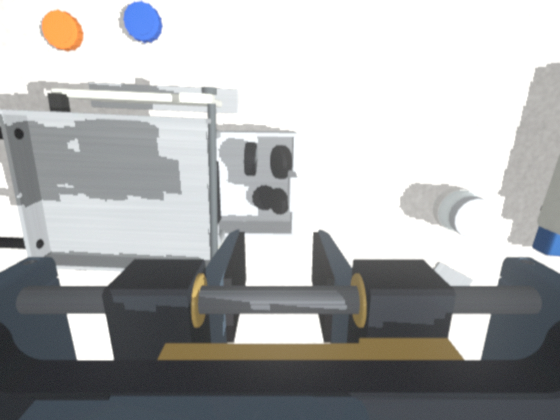

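The tray is back level and empty. All four caps are in the pan at (250,158), (281,160), (264,197) and (280,200). The pan's front edge runs from (295,133) to (293,232), and the jar is at (465,212).

Run:
```python
from h import *
for uv in [(295,133),(293,217)]: print("front z55",wray("w3.npz",uv,.055))
n=np.load("w3.npz");
for uv in [(465,197),(440,215),(487,215)]: print("jar",wray("w3.npz",uv,.055))
c=cv2.resize(n["img"][120:245,205:310,::-1],None,fx=4.5,fy=4.5,interpolation=cv2.INTER_CUBIC)
cv2.imwrite("pics/w3z.png",c)
```

```text
front z55 [0.527  0.0569 0.055 ]
front z55 [0.4233 0.0588 0.055 ]
jar [ 0.4473 -0.1554  0.055 ]
jar [ 0.4241 -0.1275  0.055 ]
jar [ 0.4235 -0.1872  0.055 ]
```

View pics/w3z.png

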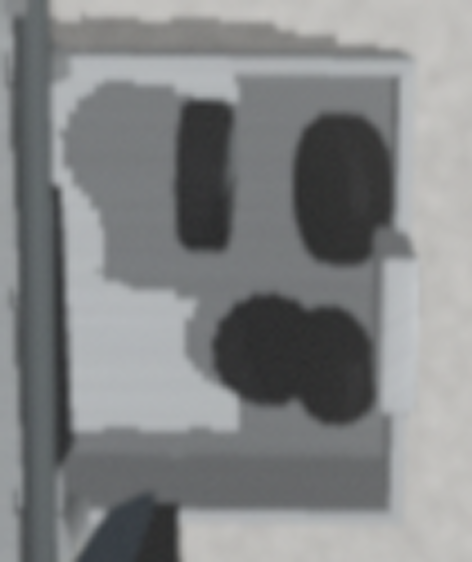

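The lug's top face spans (385–418, 258–412) in the crop. One cap stands on its edge, but inside the walls. I'll compute the lug.

Run:
```python
from h import *
a=wray("w3.npz",(294.1,177.3),.095);b=wray("w3.npz",(294.1,211.5),.095);print(a,b)
go((.4644,.0614,.066),((a+b)/2*[1,1,0]+[0,0,.066]),yaw=-.007)
```

```text
[0.4818 0.0597 0.095 ] [0.4428 0.0595 0.095 ]
t 12.75 p [0.4639 0.071  0.2548] yaw -0.0128 F [ 1.2 -3.9  0.2] w 0.0401 g 0.0
   [0.4644 0.0614 0.066 ] -> cm [ 0.07  0.91 18.88] twist -0.006
   [0.4623 0.0596 0.066 ] -> cm [-0.13  1.09 18.88] twist -0.006
```

carry_out(
  plan=[
    {"x": 0,"y": 1,"z": 4,"twist": 0,"gripper": 4},
    {"x": 0,"y": 1.7,"z": 8,"twist": 0,"gripper": 4},
    {"x": 0,"y": 1.7,"z": 11,"twist": 0,"gripper": 4},
    {"x": 0,"y": 1.7,"z": 11,"twist": 0,"gripper": 4},
    {"x": 0,"y": 1.7,"z": 11,"twist": 0,"gripper": 4},
    {"x": 0,"y": 1.7,"z": 11,"twist": 0,"gripper": 4},
  ],
)

```text
time: 13.35
ee_pos: [0.4656, 0.0622, 0.1463]
eef_rot: [0.0, 1.0, -0.005, 0.001]
contact_force: [0.0, 0.2, 0.1]
gripper_width: 0.0402
grasp_force: 0.0
```

Run:
```python
from h import *
go((.463,.060,.066),yaw=-.007)
```

```text
t 13.35 p [0.4656 0.0622 0.1463] yaw -0.0098 F [0.  0.2 0.1] w 0.0402 g 0.0
   [0.463 0.06  0.066] -> cm [-0.27  0.23  8.03] twist -0.003
```

carry_out(
  plan=[
    {"x": -0.2,"y": 0.1,"z": 3,"twist": 0,"gripper": 4},
    {"x": -0.2,"y": 0.1,"z": 6,"twist": 0,"gripper": 4},
    {"x": -0.2,"y": 0.1,"z": 7.8,"twist": 0,"gripper": 4},
    {"x": -0.2,"y": 0.1,"z": 7.8,"twist": 0,"gripper": 4},
    {"x": -0.2,"y": 0.1,"z": 7.8,"twist": 0,"gripper": 0},
    {"x": -0.2,"y": 0.1,"z": 7.8,"twist": 0,"gripper": 0},
    {"x": -0.2,"y": 0.1,"z": 7.8,"twist": 0,"gripper": 0},
    {"x": -0.2,"y": 0.1,"z": 7.8,"twist": 0,"gripper": 0},
    {"x": -0.2,"y": 0.1,"z": 7.8,"twist": 0,"gripper": 0},
  ],
)

```text
time: 14.25
ee_pos: [0.4633, 0.0611, 0.0675]
eef_rot: [-0.0, 1.0, -0.005, 0.001]
contact_force: [-0.6, 1.0, 11.2]
gripper_width: 0.0099
grasp_force: 30.0
```

Run:
```python
from h import *
go(yaw=-.007)
```

```text
t 14.25 p [0.4633 0.0611 0.0675] yaw -0.0104 F [-0.6  1.  11.2] w 0.0099 g 30.0
```

carry_out(
  plan=[
    {"x": 0,"y": 0.3,"z": -0.1,"twist": 0,"gripper": 0},
    {"x": 0,"y": 0.9,"z": -0.1,"twist": 0,"gripper": 0},
    {"x": 0,"y": 1.8,"z": -0.1,"twist": 0,"gripper": 0},
    {"x": 0,"y": 2.9,"z": -0.1,"twist": 0,"gripper": 0},
    {"x": 0,"y": 4.0,"z": -0.1,"twist": 0,"gripper": 0},
    {"x": 0,"y": 5.1,"z": -0.1,"twist": 0,"gripper": 0},
    {"x": 0,"y": 6.2,"z": -0.1,"twist": 0,"gripper": 0},
    {"x": 0,"y": 7.3,"z": -0.1,"twist": 0,"gripper": 0},
    {"x": 0,"y": 8.4,"z": -0.1,"twist": 0,"gripper": 0},
    {"x": 0,"y": 9.5,"z": -0.1,"twist": 0,"gripper": 0},
    {"x": 0,"y": 10.6,"z": -0.1,"twist": 0,"gripper": 0},
    {"x": 0,"y": 11.7,"z": -0.1,"twist": 0,"gripper": 0},
  ],
)

```text
time: 15.45
ee_pos: [0.4613, -0.0568, 0.0677]
eef_rot: [-0.0, 1.0, -0.005, -0.0]
contact_force: [-0.2, 0.3, -4.7]
gripper_width: 0.0093
grasp_force: 30.0
```

carry_out(
  plan=[
    {"x": 0,"y": 0.8,"z": 0,"twist": 0,"gripper": 0},
    {"x": 0,"y": 1.4,"z": 0,"twist": 0,"gripper": 0},
    {"x": 0,"y": 1.8,"z": 0,"twist": 0,"gripper": 0},
    {"x": 0,"y": 1.8,"z": 0,"twist": 0,"gripper": 0},
    {"x": 0,"y": 1.8,"z": 0,"twist": 0,"gripper": 0},
    {"x": 0,"y": 1.8,"z": 0,"twist": 0,"gripper": 0},
  ],
)

```text
time: 16.05
ee_pos: [0.4613, -0.0738, 0.0678]
eef_rot: [0.0, 1.0, -0.005, 0.0]
contact_force: [-0.2, -1.5, -4.1]
gripper_width: 0.0103
grasp_force: 30.0
```

Run:
```python
from h import *
go(yaw=-.007)
```

```text
t 16.05 p [ 0.4613 -0.0738  0.0678] yaw -0.01 F [-0.2 -1.5 -4.1] w 0.0103 g 30.0
```

carry_out(
  plan=[
    {"x": 0,"y": 0,"z": 0.1,"twist": 0,"gripper": 0},
    {"x": 0,"y": 0,"z": 0.1,"twist": 0,"gripper": 4},
    {"x": 0,"y": 0,"z": 0.1,"twist": 0,"gripper": 4},
    {"x": 0,"y": 0,"z": 0.1,"twist": 0,"gripper": 4},
    {"x": 0,"y": 0,"z": -3,"twist": 0,"gripper": 4},
    {"x": 0,"y": 0,"z": -8,"twist": 0,"gripper": 4},
    {"x": 0,"y": -2,"z": -12,"twist": 0,"gripper": 4},
    {"x": 0,"y": -6,"z": -12,"twist": 0,"gripper": 4},
    {"x": 0,"y": -9,"z": -12,"twist": 0,"gripper": 4},
    {"x": 0,"y": -9,"z": -12,"twist": 0,"gripper": 4},
    {"x": 0,"y": -9,"z": -12,"twist": 0,"gripper": 4},
    {"x": 0,"y": -9,"z": -12,"twist": 0,"gripper": 4},
  ],
)

```text
time: 17.25
ee_pos: [0.4621, 0.0155, 0.1876]
eef_rot: [0.0, 1.0, -0.005, -0.0]
contact_force: [-0.0, -1.0, -0.3]
gripper_width: 0.0395
grasp_force: 0.0
```

Run:
```python
from h import *
go((.462,.0162,.073),yaw=-.01)
s,p,R=state()
w=optics.camera("wrist"); t=optics.camera("top")
np.savez("w4.npz",p=p,R=R,**{k:w[k] for k in("hand_eye","fx","cx","cy","img")})
o=np.zeros((420,798,3),np.uint8); o[:,:518]=w["img"][:,42:,::-1]; o[:280,518:]=cv2.resize(t["img"][215:315,170:270,::-1],(280,280),interpolation=cv2.INTER_CUBIC)
cv2.imwrite("pics/w4.png",o)
```

```text
t 17.25 p [0.4621 0.0155 0.1876] yaw -0.0104 F [-0.  -1.  -0.3] w 0.0395 g 0.0
   [0.462  0.0162 0.073 ] -> cm [-1.000e-02 -7.000e-02  1.146e+01] twist -0.0
```

View pics/w4.png

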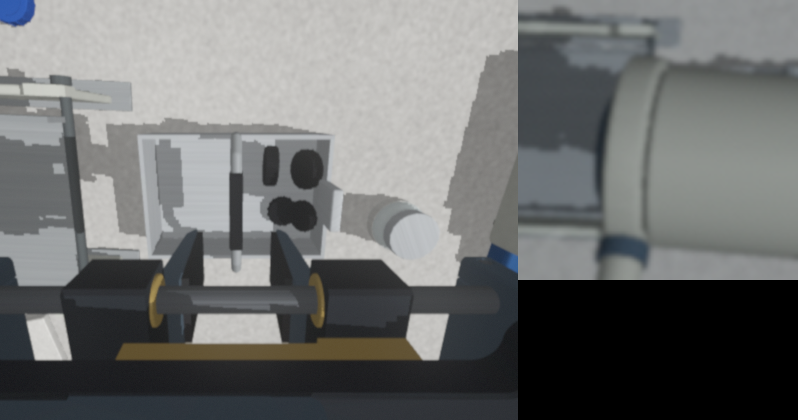

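The pan stands clear of the lip with all four caps in it. The black bail grip runs from (236,173) to (236,240) in the picture, 42 px further right in the raw image.

Run:
```python
from h import *
a=wray("w4.npz",(278.3,173),.103);b=wray("w4.npz",(278,238),.103);print(a,b)
go((.462,.0162,.073),((a+b)/2*[1,1,0]+[0,0,.073]),yaw=-.01)
```

```text
[0.4977 0.0151 0.103 ] [0.4391 0.016  0.103 ]
t 17.35 p [0.4621 0.0153 0.1876] yaw -0.0112 F [ 0.3 -0.7 -0.7] w 0.04 g 0.0
   [0.462  0.0162 0.073 ] -> cm [-1.000e-02 -9.000e-02  1.146e+01] twist -0.001
   [0.4684 0.0156 0.073 ] -> cm [ 0.63 -0.03 11.46] twist -0.001
```

carry_out(
  plan=[
    {"x": 0,"y": 0,"z": 4,"twist": 0,"gripper": 4},
    {"x": 0,"y": 0,"z": 8,"twist": 0,"gripper": 4},
    {"x": 0,"y": 0,"z": 10.5,"twist": 0,"gripper": 4},
    {"x": 0,"y": 0,"z": 11.4,"twist": 0,"gripper": 4},
    {"x": 0,"y": 0,"z": 11.4,"twist": 0,"gripper": 4},
    {"x": 0,"y": 0,"z": 11.4,"twist": 0,"gripper": 0},
    {"x": 0,"y": 0,"z": 11.4,"twist": 0,"gripper": 0},
    {"x": 0,"y": 0,"z": 11.4,"twist": 0,"gripper": 0},
    {"x": 0,"y": 0,"z": 11.4,"twist": 0,"gripper": 0},
    {"x": 0,"y": 0,"z": 11.4,"twist": 0,"gripper": 0},
    {"x": 0,"y": 0,"z": 11.4,"twist": 0,"gripper": 0},
  ],
)

```text
time: 18.45
ee_pos: [0.4626, 0.0161, 0.0745]
eef_rot: [0.0, 1.0, -0.005, 0.001]
contact_force: [-1.5, 0.3, 10.3]
gripper_width: 0.0121
grasp_force: 30.0
```

carry_out(
  plan=[
    {"x": 0,"y": 0,"z": -0.3,"twist": 0,"gripper": 0},
    {"x": 0,"y": 0,"z": -0.8,"twist": 0,"gripper": 0},
    {"x": 0,"y": 0,"z": -1.6,"twist": 0,"gripper": 0},
    {"x": 0,"y": 0,"z": -2.8,"twist": 0,"gripper": 0},
    {"x": 0,"y": 0,"z": -4.2,"twist": 0,"gripper": 0},
    {"x": 0,"y": 0,"z": -5.7,"twist": 0,"gripper": 0},
    {"x": 0,"y": 0,"z": -7.2,"twist": 0,"gripper": 0},
    {"x": 0,"y": 0,"z": -8.7,"twist": 0,"gripper": 0},
    {"x": 0,"y": 0,"z": -10.2,"twist": 0,"gripper": 0},
    {"x": 0,"y": 0,"z": -11.4,"twist": 0,"gripper": 0},
    {"x": 0,"y": 0,"z": -12.2,"twist": 0,"gripper": 0},
    {"x": 0,"y": 0,"z": -12.5,"twist": 0,"gripper": 0},
  ],
)

```text
time: 19.65
ee_pos: [0.4622, 0.0161, 0.1996]
eef_rot: [0.0, 1.0, -0.005, 0.001]
contact_force: [1.5, 0.4, -7.3]
gripper_width: 0.0121
grasp_force: 30.0
```

Run:
```python
from h import *
s,p,R=state(); print(s["moment"])
go((.497,-.398,.198),yaw=-.085)
w=optics.camera("wrist"); np.savez("w5.npz",p=p,R=R,**{k:w[k] for k in("hand_eye","fx","cx","cy","img")})
for l in ["pan","bail","balance"]: print(l,[(round(r["score"],2),np.round(r["position"]).tolist(),int(r["region"].sum())) for r in optics.cut_out("wrist",l)][:3])
cv2.imwrite("pics/w5.png",w["img"][:,:,::-1])
```

```text
[ 0.11544864 -0.06979529  0.07765032]
t 19.65 p [0.4622 0.0161 0.1996] yaw -0.0101 F [ 1.5  0.4 -7.3] w 0.0121 g 30.0
   [ 0.497 -0.398  0.198] -> cm [ 3.89 41.37  0.17] twist 0.075
pan [(0.96, [261.0, 206.0], 32984), (0.67, [74.0, 179.0], 26174)]
bail [(0.67, [279.0, 231.0], 3726), (0.48, [340.0, 246.0], 953)]
balance [(0.64, [549.0, 222.0], 3006)]
```

carry_out(
  plan=[
    {"x": 0,"y": 0.4,"z": 0,"twist": 0,"gripper": 0},
    {"x": 0,"y": 1.4,"z": 0,"twist": 0,"gripper": 0},
    {"x": 0.2,"y": 3,"z": 0,"twist": 0.01,"gripper": 0},
    {"x": 0.4,"y": 5,"z": 0,"twist": 0.01,"gripper": 0},
    {"x": 0.6,"y": 7.5,"z": 0,"twist": 0.02,"gripper": 0},
    {"x": 0.8,"y": 10,"z": 0,"twist": 0.02,"gripper": 0},
    {"x": 1,"y": 12.5,"z": 0,"twist": 0.03,"gripper": 0},
    {"x": 1.2,"y": 15,"z": 0,"twist": 0.03,"gripper": 0},
    {"x": 1.5,"y": 17.5,"z": 0,"twist": 0.03,"gripper": 0},
    {"x": 1.7,"y": 20,"z": 0,"twist": 0.04,"gripper": 0},
    {"x": 2,"y": 22.5,"z": 0,"twist": 0.04,"gripper": 0},
    {"x": 2.2,"y": 25,"z": 0,"twist": 0.04,"gripper": 0},
  ],
)

```text
time: 21.05
ee_pos: [0.4811, -0.236, 0.1984]
eef_rot: [-0.0, 1.0, -0.025, -0.0]
contact_force: [0.5, 0.6, -6.8]
gripper_width: 0.0122
grasp_force: 30.0
```

carry_out(
  plan=[
    {"x": 0.2,"y": 2.5,"z": 0,"twist": 0.01,"gripper": 0},
    {"x": 0.5,"y": 5,"z": 0,"twist": 0.01,"gripper": 0},
    {"x": 0.8,"y": 7.5,"z": 0,"twist": 0.02,"gripper": 0},
    {"x": 1.1,"y": 10,"z": 0,"twist": 0.02,"gripper": 0},
    {"x": 1.3,"y": 12,"z": 0,"twist": 0.02,"gripper": 0},
    {"x": 1.5,"y": 13.6,"z": 0,"twist": 0.02,"gripper": 0},
    {"x": 1.7,"y": 14.8,"z": 0,"twist": 0.03,"gripper": 0},
    {"x": 1.9,"y": 15.5,"z": 0,"twist": 0.03,"gripper": 0},
    {"x": 2,"y": 16,"z": 0,"twist": 0.03,"gripper": 0},
    {"x": 2,"y": 16,"z": 0,"twist": 0.03,"gripper": 0},
    {"x": 2,"y": 16,"z": 0,"twist": 0.03,"gripper": 0},
  ],
)

```text
time: 22.15
ee_pos: [0.4935, -0.3944, 0.1987]
eef_rot: [-0.0, 0.999, -0.04, -0.0]
contact_force: [0.5, -0.1, -7.1]
gripper_width: 0.0117
grasp_force: 30.0
```

Run:
```python
from h import *
go((.498,-.399,.155),yaw=-.08)
s,p,R=state()
w=optics.camera("wrist"); np.savez("w6.npz",p=p,R=R,**{k:w[k] for k in("hand_eye","fx","cx","cy","img")})
t=optics.camera("top")
a=cv2.resize(t["img"][190:330,350:490,::-1],(238,238),interpolation=cv2.INTER_CUBIC)
sc=optics.camera("scene"); b=cv2.resize(sc["img"][70:220,140:320,::-1],(238,198),interpolation=cv2.INTER_CUBIC)
o=np.zeros((440,798,3),np.uint8); o[:420,:560]=w["img"][:,:,::-1];o[:238,560:]=a;o[240:438,560:]=b
cv2.imwrite("pics/w6.png",o)
```

```text
t 22.15 p [ 0.4935 -0.3944  0.1987] yaw -0.0798 F [ 0.5 -0.1 -7.1] w 0.0117 g 30.0
   [ 0.498 -0.399  0.155] -> cm [0.48 0.43 4.37] twist 0.0
```

View pics/w6.png

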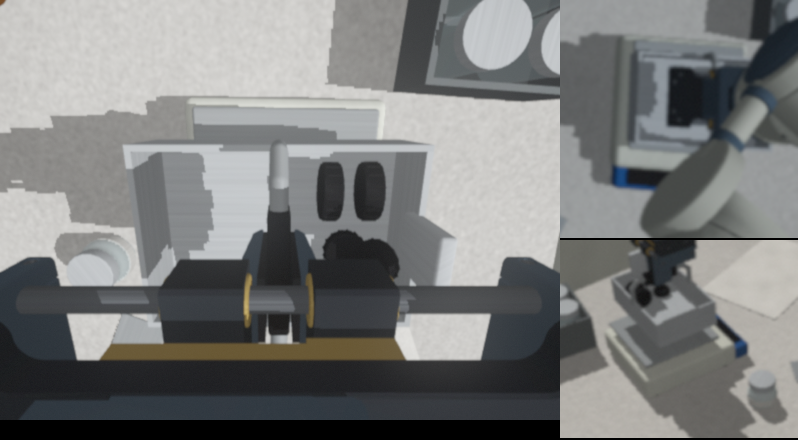

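The pan hangs level above the balance with all four caps in it. The plate's far edge runs from (194,107) to (380,107), so it is aligned.

Run:
```python
from h import *
a=wray("w6.npz",(194,107),.08);b=wray("w6.npz",(380,107.5),.08);print(a,b)
d=(b-a)/np.linalg.norm(b-a); n=np.array([d[1],-d[0],0]); n*= -np.sign(n[0]); c=(a+b)/2+n*.085; print(np.linalg.norm(b-a),c)
go(tuple(c[:2])+(.155,),yaw=-.08)
```

```text
[ 0.5886 -0.3263  0.08  ] [ 0.5749 -0.4925  0.08  ]
0.16676369508978867 [ 0.49703732 -0.40241707  0.08      ]
t 22.3 p [ 0.4936 -0.3944  0.1988] yaw -0.0797 F [-0.3 -0.1 -7.5] w 0.0119 g 30.0
   [ 0.497  -0.4024  0.155 ] -> cm [0.41 0.77 4.38] twist 0.0
```

carry_out(
  plan=[
    {"x": 0.2,"y": 0.3,"z": 0.5,"twist": 0,"gripper": 0},
    {"x": 0.4,"y": 0.65,"z": 1.3,"twist": 0,"gripper": 0},
    {"x": 0.4,"y": 0.65,"z": 2.2,"twist": 0,"gripper": 0},
    {"x": 0.4,"y": 0.65,"z": 3,"twist": 0,"gripper": 0},
    {"x": 0.4,"y": 0.65,"z": 3.5,"twist": 0,"gripper": 0},
    {"x": 0.4,"y": 0.65,"z": 3.8,"twist": 0,"gripper": 0},
    {"x": 0.4,"y": 0.65,"z": 4.0,"twist": 0,"gripper": 0},
    {"x": 0.4,"y": 0.65,"z": 4.1,"twist": 0,"gripper": 0},
    {"x": 0.4,"y": 0.65,"z": 4.2,"twist": 0,"gripper": 0},
    {"x": 0.4,"y": 0.65,"z": 4.2,"twist": 0,"gripper": 0},
  ],
)

```text
time: 23.3
ee_pos: [0.4971, -0.4018, 0.1569]
eef_rot: [0.0, 0.999, -0.04, 0.0]
contact_force: [-0.7, -0.4, -7.2]
gripper_width: 0.0117
grasp_force: 30.0
```

Run:
```python
from h import *
go((.4968,-.401,.1545),yaw=-.08)
```

```text
t 23.3 p [ 0.4971 -0.4018  0.1569] yaw -0.0802 F [-0.7 -0.4 -7.2] w 0.0117 g 30.0
   [ 0.4968 -0.401   0.1545] -> cm [-0.03 -0.08  0.24] twist -0.0
```

carry_out(
  plan=[
    {"x": 0,"y": 0,"z": 0.05,"twist": 0,"gripper": 0},
    {"x": 0,"y": 0,"z": 0.1,"twist": 0,"gripper": 0},
    {"x": 0,"y": 0,"z": 0.15,"twist": 0,"gripper": 0},
    {"x": 0,"y": 0,"z": 0.2,"twist": 0,"gripper": 0},
    {"x": 0,"y": 0,"z": 0.24,"twist": 0,"gripper": 0},
    {"x": 0,"y": 0,"z": 0.28,"twist": 0,"gripper": 0},
    {"x": 0,"y": 0,"z": 0.28,"twist": 0,"gripper": 0},
    {"x": 0,"y": 0,"z": 0.28,"twist": 0,"gripper": 0},
  ],
)

```text
time: 24.1
ee_pos: [0.4969, -0.4018, 0.1545]
eef_rot: [0.0, 0.999, -0.04, 0.0]
contact_force: [-4.5, 3.3, 4.5]
gripper_width: 0.0121
grasp_force: 30.0
```

In contact: the reading went from −7 to +4.5 N. I'll release and retreat straight up.

carry_out(
  plan=[
    {"x": 0,"y": 0,"z": 0,"twist": 0,"gripper": 2},
    {"x": 0,"y": 0,"z": 0,"twist": 0,"gripper": 4},
    {"x": 0,"y": 0,"z": 0,"twist": 0,"gripper": 4},
    {"x": 0,"y": 0,"z": 0,"twist": 0,"gripper": 4},
    {"x": 0,"y": 0,"z": -2,"twist": 0,"gripper": 4},
    {"x": 0,"y": 0,"z": -5,"twist": 0,"gripper": 4},
    {"x": 0,"y": 0,"z": -9,"twist": 0,"gripper": 4},
    {"x": 0,"y": 0,"z": -13,"twist": 0,"gripper": 4},
    {"x": 0,"y": 0,"z": -15,"twist": 0,"gripper": 4},
    {"x": 0,"y": 0,"z": -15,"twist": 0,"gripper": 4},
    {"x": 0,"y": 0,"z": -15,"twist": 0,"gripper": 4},
  ],
)

```text
time: 25.2
ee_pos: [0.497, -0.4017, 0.3038]
eef_rot: [0.0, 0.999, -0.04, 0.0]
contact_force: [-0.8, -0.3, -1.3]
gripper_width: 0.0402
grasp_force: 0.0
```

Run:
```python
from h import *
go(yaw=-.08)
s,p,R=state()
w=optics.camera("wrist"); np.savez("w7.npz",p=p,R=R,**{k:w[k] for k in("hand_eye","fx","cx","cy","img")})
sc=optics.camera("scene"); b=cv2.resize(sc["img"][70:220,140:320,::-1],(238,198),interpolation=cv2.INTER_CUBIC)
c=cv2.resize(sc["img"][205:325,310:485,::-1],(238,163),interpolation=cv2.INTER_CUBIC)
o=np.zeros((420,798,3),np.uint8); o[:,:560]=w["img"][:,:,::-1];o[:198,560:]=b;o[200:363,560:]=c
cv2.imwrite("pics/w7.png",o)
```

```text
t 25.2 p [ 0.497  -0.4017  0.3038] yaw -0.0802 F [-0.8 -0.3 -1.3] w 0.0402 g 0.0
```

View pics/w7.png

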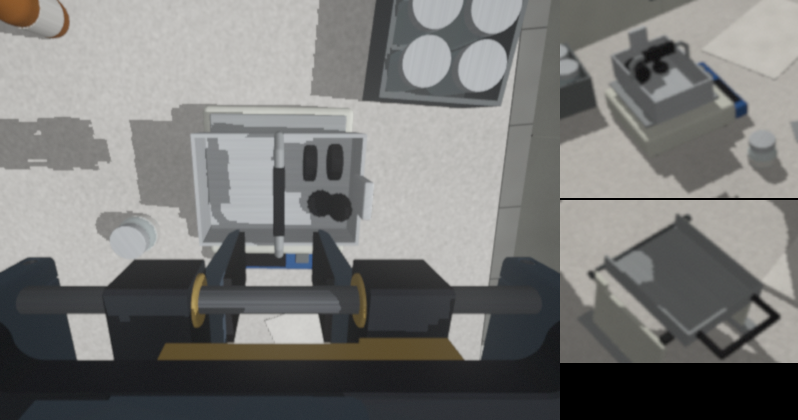

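The pan stands on the plate at (278,190), centred and holding all four caps. The tray is level and empty, and nothing else has moved, so I'm handing in.

```bash
python3 -c "
from workcell import close_job
print(close_job())"
```

```text
the job is handed in; nothing more can be done
None
```

The job is handed in at about 25 s of the 72 s limit: all four caps are in the pan, the pan stands in the middle of the balance's plate, and the tray is back on its rests. The judge's result was not shown.

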